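# Make up two kits in the trays

## Robot

A 7-joint arm with a two-finger parallel gripper is mounted at the origin on a cart in front of the work surface, level with it; the furniture and walls round the work are solid. World frame = base frame: x ahead of the robot, y to its left, z up, the work surface at z = 0. Lengths are in m, angles in rad, forces in N, time in s.
With the tool pointing down it reaches from about 0.425 to 0.925 m from the base axis. Payload 6.8 kg.
Tool frame: the origin (TCP) lies at the very end of the fingers, on their centre line; the grasp point (between the pads) lies 19 mm behind it; z points along the fingers, y is the line along which they close (so a half turn about z gives the same grasp; the last joint's range is limited). The gripper opens to 85 mm and grips with 20 to 120 N. Pads are 22 mm wide; open, the fingers measure 114 mm over their backs; the gripper's body (76 mm by 85 mm) begins 54 mm behind the grasp point. The pads swing forward as they close: fully open they stand 13 mm farther back than shut.
Start: joints at [-1.432, 0.477, 0.022, 1.555, -0.011, 1.109, -0.083], TCP at [0.165, 0.655, 0.231] pointing down, gripper open.
Joint ranges: [-2.96, 2.96], [-0.34, 2.1], [-1.41, 1.46], [0.24, 2.44], [-1.37, 4.51], [0.17, 1.92], [-2.96, 2.96]. Speed limits (rad/s): [2.39, 2.39, 3.14, 3.14, 3.14, 3.14, 3.14].

## Interface

Orientations are given as a unit quaternion [w, x, y, z].
In Python, from station import bot, read_camera, camera_info, get_obs gives the robot as it stands (bot), with the cameras as plain functions and the readings as plain functions.
- The arm moves only by the tool pendant, called after "Request:" as name(argument=value, ...) on one line, values as JSON. Schema: {"type":"object","properties":{"offsets":{"type":"object","properties":{"moves":{"type":"array","items":{"type":"array","items":{"type":"number"},"minItems":5,"maxItems":5},"minItems":1,"maxItems":20}},"additionalProperties":false,"required":["moves"]},"squeeze":{"type":"number"},"only":{"type":"string"},"quiet":{"type":"boolean"},"lines":{"type":"string"}},"required":["offsets"],"additionalProperties":false}. offsets is an object whose key "moves" holds a list of rows, 1 to 20 of them, each of 5 numbers: dx, dy, dz in shares of the most that a row can go, 1 being 50 mm, then a turn about the tool's z in fractions of the full range, 1 being 4 rad, then the opening from 0.0 (shut) to 1.0 (fully open); each row shifts and turns the commanded pose from where the row before left it, along the tool's axes as they then stand; what a row does not reach is not made up. A row lasts 1/10 s, in which the tool goes at most 0.05 m and 0.15 rad, less where a joint would pass 70% of its speed; a pose out of reach is approached as far as the arm can. The fingers move at their own pace and stop on an object; squeeze is the grip in N (left out, the last holds). Time passes only in rows, so rows that do not move let the fingers close. The tool returns the time, the measured TCP pose, the force, the opening and the grip force at its end. only (a regular expression) keeps the lines of the reply that match it, lines (a string "A,B") keeps lines A to B, and quiet returns only ok. Input that does not fit is refused with a message, and nothing moves.
- get_obs(): the state, without advancing time (a new reading comes with each control period).
- read_camera(name): name is "scene" or "top" or "wrist"; returns the picture (480x640x3 uint8, blue, green, red); there is no depth.
- camera_info(name): a dict with "vertical_fov" (degrees; the focal length in pixels is half the picture's height over the tangent of half this angle, whatever the lens; pixels are square), "cx", "cy" (the principal point, pixels), "k1" (the pictures are not rectified: a ray, as slopes to the right and down, at radius r is drawn at 1 + k1 r^2 times it, then the intrinsics apply), "view" (4x4, takes a point from world to camera coordinates); the wrist camera has in their place "hand_eye" (4x4, takes a point from camera to tool coordinates, whose origin is the TCP and whose axes are the flange's). Camera axes: x right, y up, looking along -z (the intrinsics and any distortion apply to the point x, -y, -z); pixel columns grow to the right and rows downward; lengths in m; the calibration is good to about 2 mm. A picture is of the moment at which its call begins: read the wrist's pose just before it. camera_info takes no time and is no camera call.
- bot.hand_in(): hands the job in; it is judged then, once.
The state is a dict: "t": time; "q": joint angles; "joint_vel": joint speeds; "joint_torque": joint torques, N m; "eef_pos": TCP position; "tool_rot": TCP orientation; "contact_force": force on the tool from outside, world axes, zero at the start; "torque": the same for the moment, N m; "gripper_width": opening from 0.0 (shut) to 1.0 (fully open); "grasp_force": force on a finger pad.
Only numpy, scipy, OpenCV 4.12 (cv2) and the standard library are available. Lean on these libraries where they do the work, as an engineer would, in place of code of your own. Each camera call takes 0.05 s, during which the arm holds its last target. There are 200 camera calls.

## Task

Make up the two kits: put the carpenter's pencil and the pale offcut into the narrow tray with the hanging tab, and the cork block, the bolt with the disc foot and the short brown offcut into the wide tray. Each thing goes inside the rim, resting flat on the tray's floor the same way up as it is now and not on top of another thing; leave the striped burl block where it is.

Things in the scene. Friction and masses are not known exactly. Their poses are not given: they have to be found in the camera images.
- narrow_tray: Wooden low-sided tray, the narrower one, with a flat rounded hanging tab (52 mm long, 44 mm wide, 6 mm thick, brass eyelet) at its -x end. Fixed to the bench. Inside 210 mm along its x by 120 mm along its y, walls 8 mm thick, top of the floor 6 mm and rim 21 mm above the bench. Origin at the centre of the tray box (tab not counted), on the bench; z up.
- wide_tray: Wooden low-sided tray, the wider one, without a tab. Fixed to the bench. Inside 200 mm along its x by 160 mm along its y, walls 8 mm thick, top of the floor 6 mm and rim 21 mm above the bench. Origin at its centre, on the bench; z up.
- cork_block: Cork sanding block, plain tan, lying flat: 62 mm (x) by 104 mm (y), 34 mm high; grip it across its x. Origin at the centre of its underside, z up.
- burl_block: Bystander: offcut of burl, a block with brown stripes and grain, 66 mm (x) by 98 mm (y), 40 mm high; loose, to be left alone. Origin at the centre of its underside, z up.
- pencil: Orange carpenter's pencil lying on the bench, 8 mm square in section (x and z) and 162 mm long along its y, the point at -y; grip it across its x with the fingertips almost on the bench. Origin at the centre of its underside, z up.
- brown_offcut: Short red-brown sawn offcut, 34 mm (x) by 75 mm (y), 34 mm high; grip it across its x. Origin at the centre of its underside, z up.
- pale_offcut: Pale, almost white sawn offcut, 30 mm (x) by 92 mm (y), 20 mm high; grip it across its x. Origin at the centre of its underside, z up.
- foot_bolt: Steel bolt standing upright in a round disc foot: disc 47 mm in diameter and 10 mm high, nut 21 mm in diameter up to 17 mm, bare shank 10 mm in diameter above that, 60 mm high in all; can be gripped by the shank from above. Origin at the centre of the disc's underside, z up along the bolt.

How it is judged:
At the end, for the whole second after the job is handed in: Pencil and pale offcut in the narrow tray; cork block, disc-foot bolt and brown offcut in the wide tray: centres inside the walls, undersides on the tray floor within 3.5 mm, upright within 0.1 rad (pencil: level within 0.05), at rest; burl block within 30 mm of its start (x of pencil in the frame of narrow_tray between -0.105 and 0.105 m and y of pencil in the frame of narrow_tray between -0.06 and 0.06 m and z of pencil in the frame of narrow_tray between 0.002 and 0.0155 m and angle between pencil's own y axis and vertical between 1.52 and 1.62 rad and linear speed of each of pencil, pale_offcut, cork_block, foot_bolt, brown_offcut below 0.02 m/s and angular speed of each of pencil, pale_offcut, cork_block, foot_bolt, brown_offcut below 0.2 rad/s and x of pale_offcut in the frame of narrow_tray between -0.105 and 0.105 m and y of pale_offcut in the frame of narrow_tray between -0.06 and 0.06 m and z of pale_offcut in the frame of narrow_tray between 0.002 and 0.0095 m and angle between each of pale_offcut, cork_block, foot_bolt, brown_offcut's own z axis and vertical below 0.1 rad and x of cork_block in the frame of wide_tray between -0.1 and 0.1 m and y of cork_block in the frame of wide_tray between -0.08 and 0.08 m and z of cork_block in the frame of wide_tray between 0.002 and 0.0095 m and x of foot_bolt in the frame of wide_tray between -0.1 and 0.1 m and y of foot_bolt in the frame of wide_tray between -0.08 and 0.08 m and z of foot_bolt in the frame of wide_tray between 0.002 and 0.0095 m and x of brown_offcut in the frame of wide_tray between -0.1 and 0.1 m and y of brown_offcut in the frame of wide_tray between -0.08 and 0.08 m and z of brown_offcut in the frame of wide_tray between 0.002 and 0.0095 m and distance of burl_block from where it was at the start of the episode below 0.03 m); the robot touches nothing.
It fails at once if the burl block is shifted by more than 30 mm (distance of burl_block from where it was at the start of the episode above 0.03 m).
It also fails if it takes over 115 s, if anything falls off the work surface, if the arm or the gripper's body presses on something with over 40 N, if the wrist force passes 120 N, or if a joint passes its speed limit or range.

## Working session

There is one attempt and no reset: what is moved stays moved. The work goes in short steps, Python scripts to look and compute and a tool call to move; the robot and the scene stay as the last step left them, time stands still between calls to the robot, and variables do not carry over. Pictures are saved under pics/ and viewed, at most 14 in all, crops included, and the job is handed in when it is done.

```bash
ls; mkdir -p pics
```

Run:
```python
from station import bot, read_camera, camera_info, get_obs
import cv2,json
o=get_obs(); print({k:o[k] for k in('t','eef_pos','tool_rot','gripper_width')})
for n in('scene','top','wrist'):
    print(n,camera_info(n)); cv2.imwrite(f'pics/{n}0.png',read_camera(n))
```

```text
pics
station.py
{'t': 0.0, 'eef_pos': array([0.16476821, 0.65399087, 0.23033608]), 'tool_rot': array([-2.69285356e-05,  1.23058818e-01,  9.92398972e-01, -8.98432067e-04]), 'gripper_width': 1.00414504997854}
scene {'vertical_fov': 54.19899311496307, 'cx': 319.08039168547094, 'cy': 232.54449898396396, 'k1': -0.12522541814817265, 'view': array([[ 0.8981973 , -0.43957607, -0.00380647, -0.50174688],
       [ 0.25673485,  0.51752484,  0.81624461, -0.16576713],
       [-0.35683166, -0.73412595,  0.57769391, -0.8507414 ],
       [ 0.        ,  0.        ,  0.        ,  1.        ]])}
top {'vertical_fov': 57.34510209974435, 'cx': 323.9274003753495, 'cy': 243.52106743705062, 'k1': -0.03370719643557347, 'view': array([[-1.82960409e-02, -9.99578203e-01,  2.25537159e-02,
        -5.93909576e-04],
       [ 9.98053773e-01, -1.69138576e-02,  6.00215635e-02,
        -5.71383686e-01],
       [-5.96147762e-02,  2.36079782e-02,  9.97942254e-01,
        -8.58504720e-01],
       [ 0.00000000e+00,  0.00000000e+00,  0.00000000e+00,
         1.00000000e+00]])}
wrist {'vertical_fov': 60.931060118566045, 'cx': 317.99912855512025, 'cy': 242.99555487913113, 'k1': -0.08188200384152393, 'hand_eye': array([[ 9.19497337e-04,  9.49317149e-01,  3.14318476e-01,
         8.07538929e-02],
       [ 9.99999288e-01, -6.33724873e-04, -1.01136528e-03,
         3.44458938e-04],
       [-7.60914964e-04,  3.14319182e-01, -9.49317056e-01,
        -1.42910057e-01],
       [ 0.00000000e+00,  0.00000000e+00,  0.00000000e+00,
         1.00000000e+00]])}
```

View pics/top0.png

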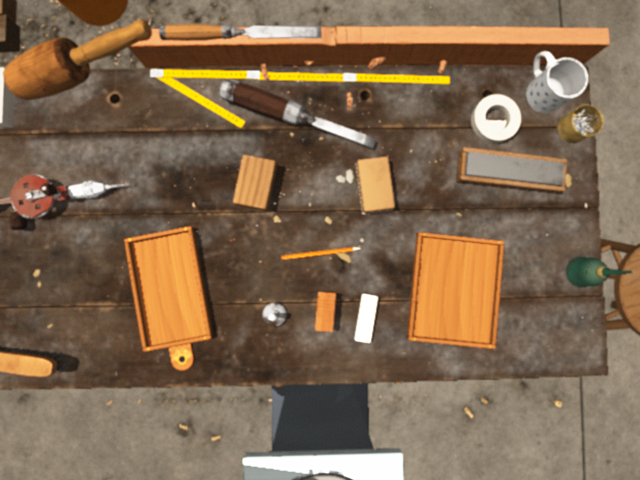

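View pics/scene0.png

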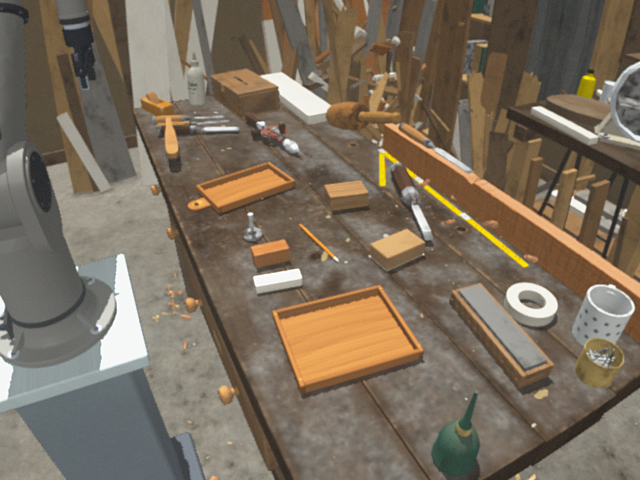

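Create h.py:
```python
import numpy as np, cv2
from station import bot, read_camera, camera_info, get_obs
def tiles(img,rois,name,W=800,H=600,s=4):
    out=np.zeros((H,W,3),np.uint8); x=y=rh=0
    for (a,b,w,h) in rois:
        t=cv2.resize(img[b:b+h,a:a+w],None,fx=s,fy=s,interpolation=cv2.INTER_CUBIC)
        for u in range(-(-a//10)*10,a+w,10):
            cv2.line(t,(int((u-a+.5)*s),0),(int((u-a+.5)*s),6),(0,255,0),1)
            if u%20==0: cv2.putText(t,str(u),(int((u-a+.5)*s)-9,16),0,.33,(0,255,0),1)
        for v in range(-(-b//10)*10,b+h,10):
            cv2.line(t,(0,int((v-b+.5)*s)),(6,int((v-b+.5)*s)),(0,255,0),1)
            if v%20==0: cv2.putText(t,str(v),(8,int((v-b+.5)*s)+4),0,.33,(0,255,0),1)
        if x+t.shape[1]>W: x=0; y+=rh+4; rh=0
        out[y:y+t.shape[0],x:x+t.shape[1]]=t[:H-y]; x+=t.shape[1]+4; rh=max(rh,t.shape[0])
    cv2.imwrite(f'pics/{name}.png',out)
def R(q):
    from scipy.spatial.transform import Rotation as T
    return T.from_quat([q[1],q[2],q[3],q[0]]).as_matrix()
def view(name,obs=None):
    i=camera_info(name)
    if name=='wrist':
        M=np.eye(4);M[:3,:3]=R(obs['tool_rot']);M[:3,3]=obs['eef_pos']
        return i,np.linalg.inv(M@i['hand_eye'])
    return i,np.array(i['view'])
def proj(P,iv):
    i,V=iv;P=np.atleast_2d(P);c=P@V[:3,:3].T+V[:3,3]
    s=np.c_[c[:,0],-c[:,1]]/-c[:,2:]
    f=240/np.tan(np.radians(i['vertical_fov']/2))
    return s*(1+i['k1']*(s**2).sum(1,keepdims=True))*f+[i['cx'],i['cy']]
def ray(uv,iv):
    i,V=iv;f=240/np.tan(np.radians(i['vertical_fov']/2))
    d=(np.array(uv,float)-[i['cx'],i['cy']])/f;s=d.copy()
    for _ in range(20): s=d/(1+i['k1']*(s@s))
    r=V[:3,:3].T@np.array([s[0],-s[1],-1]);return -V[:3,:3].T@V[:3,3],r
def onz(uv,iv,z):
    o,r=ray(uv,iv);return o+r*(z-o[2])/r[2]
```

Run:
```python
from h import *
t=cv2.imread('pics/top0.png');s=cv2.imread('pics/scene0.png')
tiles(t,[(350,148,52,70),(276,240,90,25),(310,284,72,64),(256,296,36,34),(228,148,52,70)],'topt')
tiles(s,[(365,222,66,52),(295,218,50,50),(244,232,64,66),(236,206,34,40),(320,176,54,40)],'scenet')
```

```text
(no output)
```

View pics/topt.png

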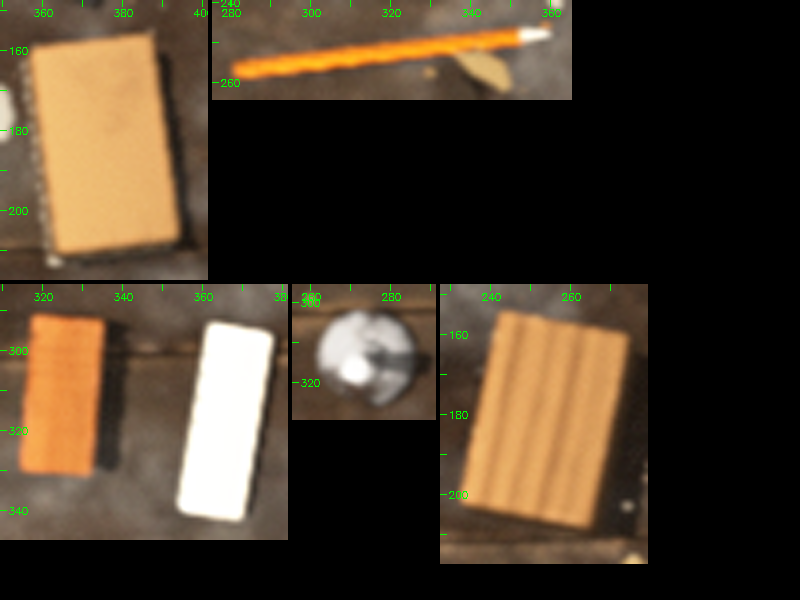

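View pics/scenet.png

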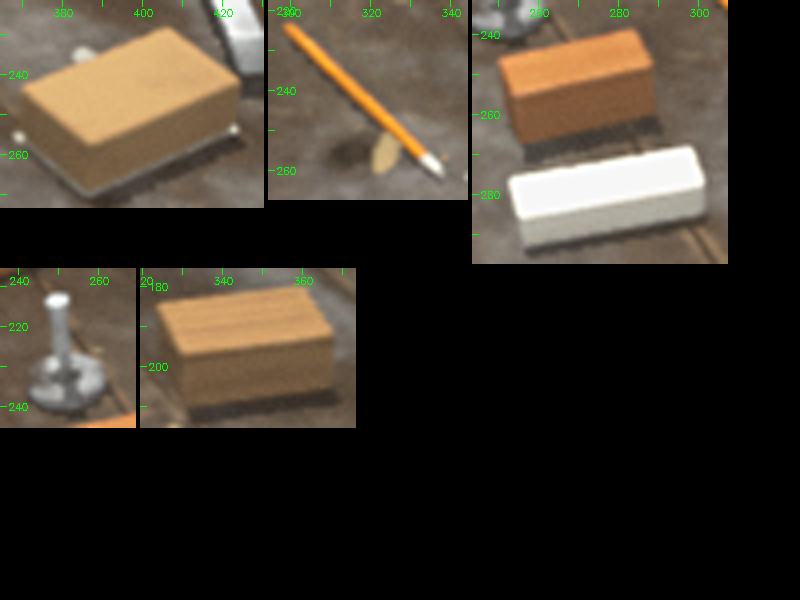

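Create fit.py:
```python
from h import *
from scipy.optimize import least_squares
T,S=view('top'),view('scene')
D={'cork':([(357.75,160.5),(387,156.5),(394.25,207),(363.75,211)],[(407,228.25),(424.5,241.5),(387.25,257.5),(370,243.5)],.062,.104),
'burl':([(242.25,154.25),(275,160),(264.75,208.5),(233.25,201.5)],[(361,180.75),(367.75,191.5),(330.5,196.75),(323.75,184.5)],.066,.098),
'brown':([(317.75,291.5),(335.5,292.75),(332.5,331),(314.5,330)],[(284,239.25),(288.75,247.5),(254.25,255.5),(250.25,247.25)],.034,.075),
'pale':([(361,293),(377.75,296.25),(370.5,342.75),(354.25,339.75)],[(298.5,268.5),(301.75,277),(256,285.75),(252.75,276)],.030,.092),
'narrow':([(125,239),(192,228),(212,339),(144,350)],[(268,164),(294,180),(221,211),(196,187)],.136,.226),
'wide':([(416,233),(503,237),(497,348),(409,341)],[(380,288),(423,350),(303,388),(273,317)],.176,.216)}
tri=lambda a,b:least_squares(lambda p:np.r_[proj(p,T)[0]-a,proj(p,S)[0]-b],[.55,0,.02]).x
if __name__=='__main__':
  for k,(a,b,w,l) in D.items():
    P=np.array([tri(u,v) for u,v in zip(a,b)])
    m=np.array([[l,w],[l,-w],[-l,-w],[-l,w]])/2
    def f(p):
        c,s=np.cos(p[3]),np.sin(p[3]);Q=np.c_[m@[[c,s],[-s,c]]+p[:2],[p[2]]*4]
        return np.r_[(proj(Q,T)-a).ravel(),(proj(Q,S)-b).ravel()]
    r=least_squares(f,[*P[:,:2].mean(0),.03,0])
    print(k,'ctr',P.mean(0).round(4),'z',P[:,2].round(3),'sides',[round(float(np.linalg.norm(P[i]-P[i-1])),3) for i in range(4)],'FIT xyz,long-axis yaw',r.x.round(4),'rms',round(float(np.sqrt((r.fun**2).mean())),2))
  print('pencil tail,tip',tri((281,257),(299.5,224.25)).round(4),tri((360,247.75),(338.25,260.75)).round(4))
  print('bolt top,disc',tri((271.25,316.75),(249.75,213.25)).round(4),tri((274,314),(252.25,232.75)).round(4))
```

```bash
python3 fit.py
```

```text
cork ctr [ 0.6874 -0.115   0.0342] z [0.035 0.035 0.035 0.032] sides [0.101, 0.058, 0.102, 0.06] FIT xyz,long-axis yaw [ 0.6876 -0.115   0.034   0.1061] rms 0.62
burl ctr [0.6945 0.1248 0.0409] z [0.037 0.043 0.042 0.041] sides [0.097, 0.066, 0.096, 0.063] FIT xyz,long-axis yaw [ 0.6945  0.1249  0.0406 -0.2112] rms 0.64
brown ctr [ 0.4384 -0.01    0.0337] z [0.033 0.035 0.035 0.032] sides [0.075, 0.035, 0.074, 0.035] FIT xyz,long-axis yaw [ 0.4384 -0.01    0.0337 -0.0914] rms 0.31
pale ctr [ 0.4228 -0.0907  0.0209] z [0.018 0.023 0.022 0.02 ] sides [0.093, 0.034, 0.092, 0.033] FIT xyz,long-axis yaw [ 0.4228 -0.0908  0.021  -0.1784] rms 0.49
narrow ctr [0.4874 0.2993 0.0158] z [0.013 0.024 0.011 0.015] sides [0.223, 0.139, 0.22, 0.136] FIT xyz,long-axis yaw [0.4879 0.2999 0.0145 0.1783] rms 1.25
wide ctr [ 0.4749 -0.275   0.015 ] z [0.01  0.018 0.022 0.01 ] sides [0.217, 0.174, 0.217, 0.175] FIT xyz,long-axis yaw [ 0.4749 -0.2749  0.0154 -0.0954] rms 1.56
pencil tail,tip [0.5457 0.0761 0.007 ] [ 0.5623 -0.0838  0.0066]
bolt top,disc [0.4328 0.0916 0.0613] [0.4331 0.0911 0.0085]
```

Create go.py:
```python
import sys
from h import *
o=get_obs();M=R(o['tool_rot']);yaw=np.arctan2(M[1,1],M[0,1])
print('now',o['eef_pos'].round(4),'yaw',yaw.round(3),'t',round(o['t'],1),'w',round(o['gripper_width'],3),'q7',round(o['q'][6],2))
for a in sys.argv[1:]:
    *p,w=map(float,a.split(','))
    s=M.T@(np.array(p)-o['eef_pos']);tn=-((w-yaw+np.pi/2)%np.pi-np.pi/2)
    print(a,'shift',s.round(4),'turn',round(tn,3))
    c,n=np.cos(tn),np.sin(tn);print('   shift after turn',[round(v,4) for v in(c*s[0]+n*s[1],-n*s[0]+c*s[1],s[2])])
```

```bash
python3 go.py .5,.3,.15,1.392 .4228,-.0908,.15,1.392
```

```text
now [0.1648 0.6541 0.2306] yaw 1.324 t 0.1 w 0.999 q7 -0.08
.5,.3,.15,1.392 shift [-0.4115 -0.2614  0.081 ] turn -0.068
   shift after turn [np.float64(-0.3928), np.float64(-0.2887), np.float64(0.081)]
.4228,-.0908,.15,1.392 shift [-0.4321 -0.6592  0.0815] turn -0.068
   shift after turn [np.float64(-0.3863), np.float64(-0.687), np.float64(0.0815)]
```

The rows are not in the units I measure in: shifts go in shares of 50 mm and turns go in shares of 4 rad. I convert before sending: -0.033 m is -0.66, -0.024 m is -0.48, -0.068 rad / 4 = -0.017.

Request:
pendant(offsets={"moves": [[0, 0, 0, -0.017, 0.65], [-0.66, -0.48, 0.14, 0, 0.65], [-0.66, -0.48, 0.14, 0, 0.65], [-0.66, -0.48, 0.14, 0, 0.65], [-0.66, -0.48, 0.14, 0, 0.65], [-0.66, -0.48, 0.14, 0, 0.65], [-0.66, -0.48, 0.14, 0, 0.65], [-0.66, -0.48, 0.14, 0, 0.65], [-0.66, -0.48, 0.14, 0, 0.65], [-0.66, -0.48, 0.14, 0, 0.65], [-0.66, -0.48, 0.14, 0, 0.65], [-0.66, -0.48, 0.14, 0, 0.65], [-0.66, -0.48, 0.14, 0, 0.65]]}, squeeze=40)

```text
t: 1.45
eef_pos: [0.5042, 0.2994, 0.1469]
tool_rot: [-0.0, 0.089, 0.996, -0.0]
contact_force: [0.1, 0.1, -0.3]
gripper_width: 0.65
grasp_force: 0.0
```

```bash
python3 go.py .4228,-.0908,.15,1.392
```

```text
now [0.5042 0.2994 0.1469] yaw 1.392 t 1.4 w 0.65 q7 0.81
.4228,-.0908,.15,1.392 shift [ 0.0108 -0.3984 -0.003 ] turn 0.0
   shift after turn [np.float64(0.0107), np.float64(-0.3984), np.float64(-0.003)]
```

Scaled: -0.04 m is -0.8, -0.038 m is -0.76.

Request:
pendant(offsets={"moves": [[0.02, -0.8, 0, 0, 0.65], [0.02, -0.8, 0, 0, 0.65], [0.02, -0.8, 0, 0, 0.65], [0.02, -0.8, 0, 0, 0.65], [0.02, -0.8, 0, 0, 0.65], [0.02, -0.8, 0, 0, 0.65], [0.02, -0.8, 0, 0, 0.65], [0.02, -0.8, 0, 0, 0.65], [0.02, -0.8, 0, 0, 0.65], [0.02, -0.76, 0, 0, 0.65], [0, 0, 0, 0, 0.65]]})

```text
t: 2.55
eef_pos: [0.4211, -0.0938, 0.1473]
tool_rot: [-0.0, 0.093, 0.996, -0.001]
contact_force: [-1.0, -0.4, -0.2]
gripper_width: 0.649
grasp_force: 0.0
```

```bash
python3 go.py .4228,-.0908,.009,1.392
```

Run:
```python
from h import *
o=get_obs();im=read_camera('wrist');iv=view('wrist',o)
# project fitted pale top-face corners
for x,y,w,l,z,a in[(.4228,-.0908,.03,.092,.02,-.178),(.4384,-.01,.034,.075,.034,-.091)]:
    m=np.array([[l,w],[l,-w],[-l,-w],[-l,w]])/2;c,s=np.cos(a),np.sin(a)
    Q=np.c_[m@[[c,s],[-s,c]]+[x,y],[z]*4]
    cv2.polylines(im,[proj(Q,iv).astype(int)],True,(0,0,255),1)
cv2.imwrite('pics/w1.png',im)
```

```text
now [ 0.4211 -0.0938  0.1473] yaw 1.384 t 2.5 w 0.649 q7 1.54
.4228,-.0908,.009,1.392 shift [-0.0012  0.0035  0.1383] turn -0.008
   shift after turn [np.float64(-0.0012), np.float64(0.0035), np.float64(0.1383)]
```

View pics/w1.png

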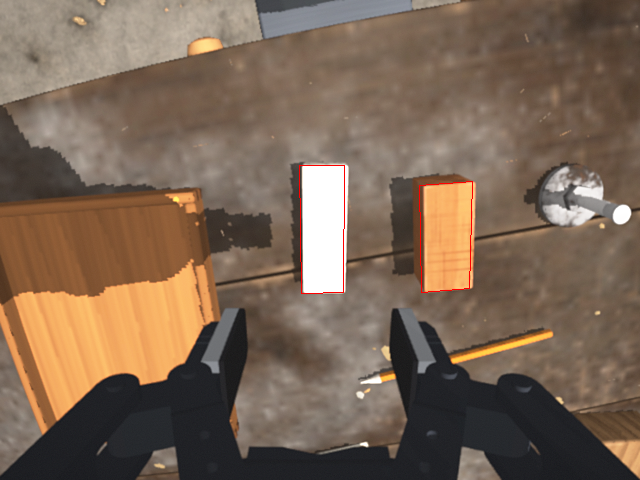

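The wrist view confirms the fits: red projected outlines sit on the pale (300–346, 164–293) and brown (420–473, 182–291) tops. Descend and grip the pale offcut.

Scaled: 0.03 m is 0.6, 0.018 m is 0.36, -0.008 rad / 4 = -0.002.

Request:
pendant(offsets={"moves": [[-0.02, 0.07, 0.6, -0.002, 0.65], [0, 0, 0.6, 0, 0.65], [0, 0, 0.6, 0, 0.65], [0, 0, 0.6, 0, 0.65], [0, 0, 0.36, 0, 0.65], [0, 0, 0, 0, 0.65], [0, 0, 0, 0, 0.2], [0, 0, 0, 0, 0.2], [0, 0, 0, 0, 0.2], [0, 0, 0, 0, 0.2], [0, 0, 0, 0, 0.2], [0, 0, 0, 0, 0.2]]}, squeeze=40)

```text
t: 3.8
eef_pos: [0.4253, -0.0857, 0.0103]
tool_rot: [0.001, 0.085, 0.996, 0.0]
contact_force: [-0.3, 1.6, 8.4]
gripper_width: 0.336
grasp_force: 40.4
```

```bash
python3 go.py .4228,-.0908,.009,1.392
```

```text
now [ 0.4253 -0.0857  0.0103] yaw 1.4 t 3.8 w 0.336 q7 1.67
.4228,-.0908,.009,1.392 shift [ 0.0016 -0.0055  0.0013] turn 0.008
   shift after turn [np.float64(0.0016), np.float64(-0.0055), np.float64(0.0013)]
```

Scaled: -0.04 m is -0.8, -0.03 m is -0.6.

Request:
pendant(offsets={"moves": [[0, 0, -0.6, 0, 0.2], [0, 0, -0.8, 0, 0.2], [0, 0, -0.8, 0, 0.2], [0, 0, 0, 0, 0.2], [0, 0, 0, 0, 0.2]]})

```text
t: 4.3
eef_pos: [0.425, -0.0857, 0.1204]
tool_rot: [0.002, 0.085, 0.996, 0.0]
contact_force: [0.3, 0.1, 0.2]
gripper_width: 0.336
grasp_force: 39.8
```

```bash
python3 go.py .4837,.3235,.12,1.749
```

```text
now [ 0.425  -0.0857  0.1204] yaw 1.4 t 4.3 w 0.336 q7 1.58
.4837,.3235,.12,1.749 shift [0.0117 0.4132 0.0008] turn -0.349
   shift after turn [np.float64(-0.1303), np.float64(0.3923), np.float64(0.0008)]
```

Scaled: 0.038 m is 0.76, 0.001 m is 0.02, -0.12 rad / 4 = -0.03.

Request:
pendant(offsets={"moves": [[0.02, 0.74, 0, 0, 0.2], [0.02, 0.76, 0, 0, 0.2], [0.02, 0.76, 0, 0, 0.2], [0.02, 0.76, 0, 0, 0.2], [0.02, 0.76, 0, 0, 0.2], [0.02, 0.76, 0, 0, 0.2], [0.02, 0.76, 0, 0, 0.2], [0.02, 0.74, 0, 0, 0.2], [0.02, 0.74, 0, 0, 0.2], [0.02, 0.74, 0, 0, 0.2], [0.04, 0.74, 0, 0, 0.2], [0, 0, 0, -0.03, 0.2], [0, 0, 0, -0.03, 0.2], [0, 0, 0, -0.0273, 0.2], [0, 0, 0, 0, 0.2], [0, 0, 0, 0, 0.2]]})

```text
t: 5.9
eef_pos: [0.4821, 0.3225, 0.1181]
tool_rot: [-0.001, -0.087, 0.996, -0.0]
contact_force: [0.4, 0.0, -0.2]
gripper_width: 0.339
grasp_force: 39.8
```

```bash
python3 go.py .4837,.3235,.0165,1.749
```

```text
now [0.4821 0.3225 0.1181] yaw 1.746 t 5.9 w 0.339 q7 1.09
.4837,.3235,.0165,1.749 shift [-0.0019  0.0008  0.1016] turn -0.003
   shift after turn [np.float64(-0.0019), np.float64(0.0008), np.float64(0.1016)]
```

Scaled: 0.03 m is 0.6, 0.025 m is 0.5.

Request:
pendant(offsets={"moves": [[-0.04, 0.02, 0.6, 0, 0.2], [0, 0, 0.6, 0, 0.2], [0, 0, 0.5, 0, 0.2], [0, 0, 0.24, 0, 0.2], [0, 0, 0.08, 0, 0.2], [0, 0, 0, 0, 0.2], [0, 0, 0, 0, 0.2]]})

```text
t: 6.6
eef_pos: [0.4853, 0.325, 0.0194]
tool_rot: [0.001, -0.089, 0.996, 0.001]
contact_force: [0.7, 0.2, -0.3]
gripper_width: 0.337
grasp_force: 39.8
```

Request:
pendant(offsets={"moves": [[0, 0, 0, 0, 0.43], [0, 0, 0, 0, 0.43], [0, 0, 0, 0, 0.43]]})

```text
t: 6.9
eef_pos: [0.4848, 0.3247, 0.0189]
tool_rot: [0.0, -0.089, 0.996, 0.0]
contact_force: [-0.4, -0.7, -0.3]
gripper_width: 0.43
grasp_force: 0.0
```

Request:
pendant(offsets={"moves": [[0, 0, -0.4, 0, 0.43], [0, 0, -0.6, 0, 0.4], [0, 0, -0.8, 0, 0.4], [0, 0, -0.8, 0, 0.4], [0, 0, 0, 0, 0.4], [0, 0, 0, 0, 0.4]]})

```text
t: 7.5
eef_pos: [0.485, 0.3249, 0.1495]
tool_rot: [0.001, -0.089, 0.996, 0.001]
contact_force: [0.4, 0.0, -0.3]
gripper_width: 0.404
grasp_force: 0.0
```

```bash
python3 go.py .554,-.004,.12,.1035 .554,-.004,.12,3.2
```

```text
now [0.485  0.3249 0.1495] yaw 1.749 t 7.5 w 0.404 q7 1.09
.554,-.004,.12,.1035 shift [-0.0096 -0.336   0.029 ] turn -1.496
   shift after turn [np.float64(0.3343), np.float64(-0.0346), np.float64(0.029)]
.554,-.004,.12,3.2 shift [-0.0096 -0.336   0.029 ] turn -1.451
   shift after turn [np.float64(0.3324), np.float64(-0.0496), np.float64(0.029)]
```

Scaled: -0.042 m is -0.84, 0.0036 m is 0.072, 0.12 rad / 4 = 0.03.

Request:
pendant(offsets={"moves": [[-0.02, -0.84, 0.072, 0.03, 0.3], [0, 0, 0, 0.025, 0.3], [0, 0, 0, 0.025, 0.3], [0, 0, 0, 0.025, 0.3], [0, 0, 0, 0.025, 0.3], [0, 0, 0, 0.025, 0.3], [0, 0, 0, 0.025, 0.3], [0, 0, 0, 0.025, 0.3], [0, 0, 0, 0.025, 0.3], [0, 0, 0, 0.025, 0.3], [0, 0, 0, 0.025, 0.3], [0, 0, 0, 0.025, 0.3], [0, 0, 0, 0.025, 0.3], [0, 0, 0, 0.025, 0.3], [0, 0, 0, 0.025, 0.3], [0, 0, 0, 0.025, 0.3], [0, 0, 0, 0.025, 0.3], [0, 0, 0, 0.0065, 0.3], [0, 0, 0, 0, 0.3]]})

```text
t: 9.4
eef_pos: [0.4923, 0.283, 0.1436]
tool_rot: [0.0, 0.706, 0.709, -0.001]
contact_force: [-0.6, -0.4, -1.1]
gripper_width: 0.3
grasp_force: 0.0
```

```bash
python3 go.py .554,-.004,.1,.1035
```

```text
now [0.4923 0.283  0.1436] yaw 0.004 t 9.4 w 0.3 q7 -0.37
.554,-.004,.1,.1035 shift [-0.2872  0.0605  0.044 ] turn -0.099
   shift after turn [np.float64(-0.2917), np.float64(0.0318), np.float64(0.044)]
```

I over-turned by 0.1 rad; correcting on the way.

Scaled: -0.037 m is -0.74, -0.036 m is -0.72, -0.099 rad / 4 = -0.0248.

Request:
pendant(offsets={"moves": [[0, 0, 0, -0.0248, 0.3], [-0.72, 0.08, 0.1, 0, 0.3], [-0.72, 0.08, 0.1, 0, 0.3], [-0.72, 0.08, 0.1, 0, 0.3], [-0.74, 0.08, 0.1, 0, 0.3], [-0.74, 0.08, 0.12, 0, 0.3], [-0.74, 0.08, 0.12, 0, 0.3], [-0.74, 0.08, 0.12, 0, 0.3], [-0.72, 0.08, 0.12, 0, 0.3], [0, 0, 0, 0, 0.3], [0, 0, 0, 0, 0.3], [0, 0, 0, 0, 0.3]]})

```text
t: 10.6
eef_pos: [0.5543, -0.0027, 0.1004]
tool_rot: [-0.0, 0.669, 0.743, 0.0]
contact_force: [-0.6, 0.2, 0.4]
gripper_width: 0.303
grasp_force: 0.0
```

```bash
python3 go.py .554,-.004,.004,.1035
```

Run:
```python
from h import *
o=get_obs();im=read_camera('wrist');iv=view('wrist',o)
for p in proj([[.5457,.0761,.008],[.5623,-.0838,.008]],iv): cv2.circle(im,tuple(int(v) for v in p),4,(0,0,255),1)
cv2.imwrite('pics/w2.png',im)
```

```text
now [ 0.5543 -0.0027  0.1004] yaw 0.104 t 10.6 w 0.303 q7 0.29
.554,-.004,.004,.1035 shift [-0.0014 -0.0003  0.0964] turn 0.001
   shift after turn [np.float64(-0.0014), np.float64(-0.0003), np.float64(0.0964)]
```

View pics/w2.png

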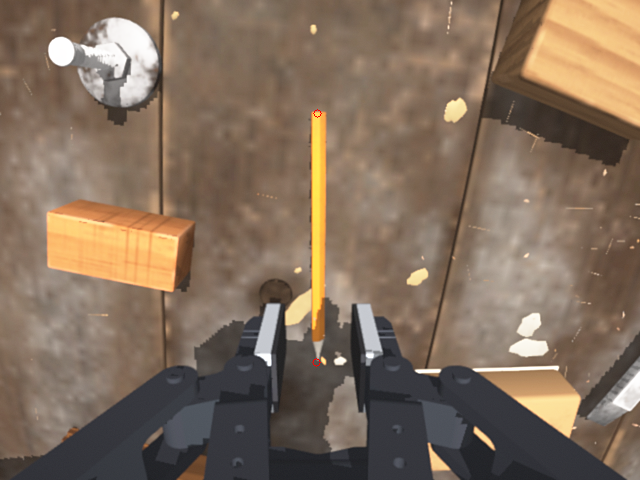

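Pencil lies on the tool's centre line (tail 317,113; tip 317,361). Descend and grip.

Scaled: 0.03 m is 0.6, 0.02 m is 0.4.

Request:
pendant(offsets={"moves": [[-0.02, 0, 0.6, 0, 0.3], [0, 0, 0.6, 0, 0.3], [0, 0, 0.4, 0, 0.3], [0, 0, 0.2, 0, 0.3], [0, 0, 0.12, 0, 0.3], [0, 0, 0, 0, 0.3], [0, 0, 0, 0, 0.3], [0, 0, 0, 0, 0], [0, 0, 0, 0, 0], [0, 0, 0, 0, 0], [0, 0, 0, 0, 0], [0, 0, 0, 0, 0]]}, squeeze=40)

```text
t: 11.85
eef_pos: [0.5554, -0.0048, 0.0057]
tool_rot: [0.0, 0.67, 0.742, 0.001]
contact_force: [-1.2, 1.4, 6.6]
gripper_width: 0.072
grasp_force: 39.4
```

Request:
pendant(offsets={"moves": [[0, 0, -0.2, 0, 0], [0, 0, -0.6, 0, 0], [0, 0, -0.8, 0, 0], [0, 0, -0.8, 0, 0], [0, 0, 0, 0, 0], [0, 0, 0, 0, 0]]})

```text
t: 12.45
eef_pos: [0.5551, -0.0047, 0.1259]
tool_rot: [0.001, 0.67, 0.742, 0.001]
contact_force: [0.5, 0.5, -0.2]
gripper_width: 0.075
grasp_force: 39.1
```

```bash
python3 go.py .4988,.2673,.12,1.749
```

```text
now [ 0.5551 -0.0047  0.1259] yaw 0.102 t 12.4 w 0.075 q7 0.28
.4988,.2673,.12,1.749 shift [ 0.2763 -0.0283  0.006 ] turn 1.495
   shift after turn [np.float64(-0.0072), np.float64(-0.2777), np.float64(0.006)]
```

Scaled: 0.035 m is 0.7, 0.034 m is 0.68.

Request:
pendant(offsets={"moves": [[0.68, -0.06, 0, 0, 0], [0.7, -0.06, 0, 0, 0], [0.7, -0.08, 0, 0, 0], [0.7, -0.08, 0, 0, 0], [0.7, -0.08, 0, 0, 0], [0.68, -0.08, 0, 0, 0], [0.68, -0.06, 0, 0, 0], [0.68, -0.06, 0, 0, 0], [0, 0, 0, 0, 0], [0, 0, 0, 0, 0]]})

```text
t: 13.45
eef_pos: [0.4974, 0.267, 0.1233]
tool_rot: [-0.0, 0.669, 0.743, -0.001]
contact_force: [0.1, -0.3, -0.2]
gripper_width: 0.07
grasp_force: 39.1
```

Request:
pendant(offsets={"moves": [[0, 0, 0, -0.03, 0], [0, 0, 0, -0.03, 0], [0, 0, 0, -0.03, 0], [0, 0, 0, -0.03, 0], [0, 0, 0, -0.03, 0], [0, 0, 0, -0.03, 0], [0, 0, 0, -0.03, 0], [0, 0, 0, -0.03, 0], [0, 0, 0, -0.03, 0], [0, 0, 0, -0.03, 0], [0, 0, 0, -0.03, 0], [0, 0, 0, -0.03, 0], [0, 0, 0, -0.03, 0], [0, 0, 0, -0.0218, 0], [0, 0, 0, 0, 0], [0, 0, 0, 0, 0]]})

```text
t: 15.05
eef_pos: [0.4987, 0.2652, 0.1241]
tool_rot: [-0.001, -0.087, 0.996, -0.0]
contact_force: [-0.4, 0.0, 0.4]
gripper_width: 0.076
grasp_force: 39.1
```

```bash
python3 go.py .4988,.2673,.0128,1.749
```

Run:
```python
from h import *
t=read_camera('wrist');cv2.imwrite('pics/w3.png',t)
```

```text
now [0.4987 0.2652 0.1241] yaw 1.745 t 15.1 w 0.076 q7 1.18
.4988,.2673,.0128,1.749 shift [-0.0006  0.0021  0.1113] turn -0.004
   shift after turn [np.float64(-0.0006), np.float64(0.0021), np.float64(0.1113)]
```

View pics/w3.png

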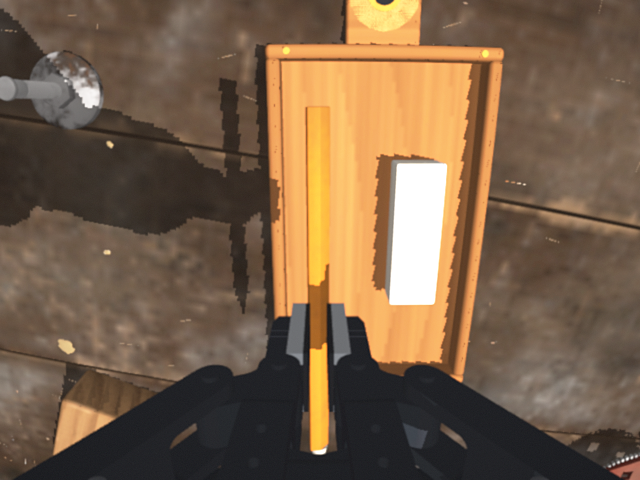

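Pale offcut lies flat in the tray (390–447, 160–305); the pencil (x≈318) is parallel over the left strip, clear of it. Lower.

Scaled: 0.035 m is 0.7, 0.005 m is 0.1.

Request:
pendant(offsets={"moves": [[-0.02, 0.04, 0.7, 0, 0], [0, 0, 0.7, 0, 0], [0, 0, 0.5, 0, 0], [0, 0, 0.2, 0, 0], [0, 0, 0.1, 0, 0], [0, 0, 0.02, 0, 0], [0, 0, 0, 0, 0], [0, 0, 0, 0, 0]]})

```text
t: 15.9
eef_pos: [0.5001, 0.2694, 0.0149]
tool_rot: [0.001, -0.089, 0.996, 0.001]
contact_force: [-0.4, 0.1, -0.6]
gripper_width: 0.076
grasp_force: 39.1
```

Request:
pendant(offsets={"moves": [[0, 0, 0, 0, 0.17], [0, 0, 0, 0, 0.17], [0, 0, 0, 0, 0.17]]})

```text
t: 16.2
eef_pos: [0.4995, 0.2691, 0.014]
tool_rot: [0.0, -0.089, 0.996, 0.0]
contact_force: [0.6, 0.0, 1.0]
gripper_width: 0.171
grasp_force: 0.0
```

Request:
pendant(offsets={"moves": [[0, 0, -0.4, 0, 0.17], [0, 0, -0.8, 0, 0.3], [0, 0, -0.8, 0, 0.9], [0, 0, -0.4, 0, 1], [0, 0, 0, 0, 1], [0, 0, 0, 0, 1]]})

```text
t: 16.8
eef_pos: [0.4992, 0.269, 0.1338]
tool_rot: [0.0, -0.089, 0.996, 0.0]
contact_force: [-0.0, 0.8, -0.3]
gripper_width: 0.957
grasp_force: 0.0
```

```bash
python3 go.py .6876,-.115,.15,1.677
```

```text
now [0.4992 0.269  0.1338] yaw 1.749 t 16.8 w 0.957 q7 1.18
.6876,-.115,.15,1.677 shift [-0.1173 -0.4113 -0.0163] turn 0.072
   shift after turn [np.float64(-0.1466), np.float64(-0.4018), np.float64(-0.0163)]
```

Scaled: -0.037 m is -0.74, -0.036 m is -0.72, 0.072 rad / 4 = 0.018.

Request:
pendant(offsets={"moves": [[0, 0, 0, 0.018, 1], [-0.26, -0.72, -0.02, 0, 1], [-0.26, -0.72, -0.02, 0, 1], [-0.26, -0.72, 0, 0, 1], [-0.26, -0.72, 0, 0, 1], [-0.26, -0.74, 0, 0, 1], [-0.26, -0.74, 0, 0, 1], [-0.26, -0.74, 0, 0, 1], [-0.28, -0.74, 0, 0, 1], [-0.28, -0.74, 0, 0, 1], [-0.28, -0.74, 0, 0, 1], [-0.28, -0.72, 0, 0, 1], [0, 0, 0, 0, 1], [0, 0, 0, 0, 1], [0, 0, 0, 0, 1]]})

```text
t: 18.3
eef_pos: [0.6871, -0.1133, 0.1342]
tool_rot: [-0.001, -0.054, 0.999, 0.001]
contact_force: [0.4, -0.4, 0.0]
gripper_width: 1.005
grasp_force: 0.0
```

```bash
python3 go.py .6876,-.115,.01,1.677
```

Run:
```python
from h import *
o=get_obs();im=read_camera('wrist');iv=view('wrist',o)
l,w,a=.104,.062,.106
m=np.array([[l,w],[l,-w],[-l,-w],[-l,w]])/2;c,s=np.cos(a),np.sin(a)
Q=np.c_[m@[[c,s],[-s,c]]+[.6876,-.115],[.034]*4]
cv2.polylines(im,[proj(Q,iv).astype(int)],True,(0,0,255),1)
cv2.imwrite('pics/w4.png',im)
```

```text
now [ 0.6871 -0.1133  0.1342] yaw 1.679 t 18.3 w 1.005 q7 1.84
.6876,-.115,.01,1.677 shift [-0.0006 -0.0019  0.1242] turn 0.002
   shift after turn [np.float64(-0.0006), np.float64(-0.0019), np.float64(0.1242)]
```

View pics/w4.png

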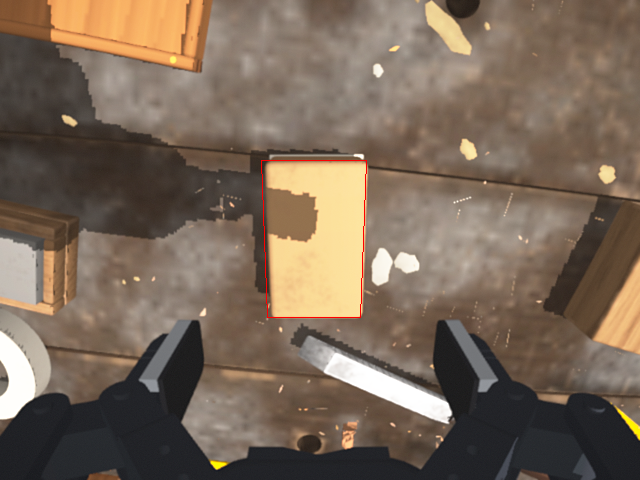

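Fit outline lies on the cork's top (262–367, 160–318), centred between the pads. Descend and grip.

Scaled: 0.04 m is 0.8, 0.03 m is 0.6.

Request:
pendant(offsets={"moves": [[-0.02, -0.04, 0.8, 0, 1], [0, 0, 0.8, 0, 1], [0, 0, 0.6, 0, 1], [0, 0, 0.28, 0, 1], [0, 0, 0, 0, 1], [0, 0, 0, 0, 1], [0, 0, 0, 0, 0.5], [0, 0, 0, 0, 0.5], [0, 0, 0, 0, 0.5], [0, 0, 0, 0, 0.5], [0, 0, 0, 0, 0.5]]}, squeeze=50)

```text
t: 19.45
eef_pos: [0.6908, -0.1172, 0.014]
tool_rot: [0.002, -0.053, 0.999, -0.0]
contact_force: [-1.5, 1.1, 7.8]
gripper_width: 0.712
grasp_force: 55.8
```

Request:
pendant(offsets={"moves": [[0, 0, -0.4, 0, 0.5], [0, 0, -0.8, 0, 0.5], [0, 0, -0.8, 0, 0.5], [0, 0, -0.6, 0, 0.5], [0, 0, 0, 0, 0.5], [0, 0, 0, 0, 0.5]]})

```text
t: 20.05
eef_pos: [0.6897, -0.1172, 0.1431]
tool_rot: [0.001, -0.053, 0.999, -0.0]
contact_force: [-0.4, 0.8, -1.0]
gripper_width: 0.709
grasp_force: 55.0
```

```bash
python3 go.py .5125,-.3026,.12,1.476
```

```text
now [ 0.6897 -0.1172  0.1431] yaw 1.677 t 20.1 w 0.709 q7 1.84
.5125,-.3026,.12,1.476 shift [ 0.1959 -0.1656  0.0227] turn 0.201
   shift after turn [np.float64(0.1589), np.float64(-0.2014), np.float64(0.0227)]
```

Scaled: -0.026 m is -0.52, 0.02 m is 0.4, 0.101 rad / 4 = 0.0253.

Request:
pendant(offsets={"moves": [[0, 0, 0, 0.025, 0.5], [0, 0, 0, 0.0253, 0.5], [0.4, -0.5, 0.04, 0, 0.5], [0.4, -0.5, 0.06, 0, 0.5], [0.4, -0.5, 0.06, 0, 0.5], [0.4, -0.5, 0.06, 0, 0.5], [0.4, -0.5, 0.06, 0, 0.5], [0.4, -0.5, 0.06, 0, 0.5], [0.4, -0.5, 0.06, 0, 0.5], [0.38, -0.52, 0.06, 0, 0.5], [0, 0, 0, 0, 0.5], [0, 0, 0, 0, 0.5], [0, 0, 0, 0, 0.5]]})

```text
t: 21.35
eef_pos: [0.5124, -0.3008, 0.118]
tool_rot: [-0.0, 0.047, 0.999, 0.001]
contact_force: [0.2, -0.3, -0.3]
gripper_width: 0.711
grasp_force: 54.9
```

```bash
python3 go.py .5124,-.3026,.0205,1.476
```

Run:
```python
from h import *
t=read_camera('wrist');cv2.imwrite('pics/w5.png',t)
```

```text
now [ 0.5124 -0.3008  0.118 ] yaw 1.477 t 21.4 w 0.711 q7 2.03
.5124,-.3026,.0205,1.476 shift [-0.0002 -0.0019  0.0975] turn 0.001
   shift after turn [np.float64(-0.0002), np.float64(-0.0019), np.float64(0.0975)]
```

View pics/w5.png

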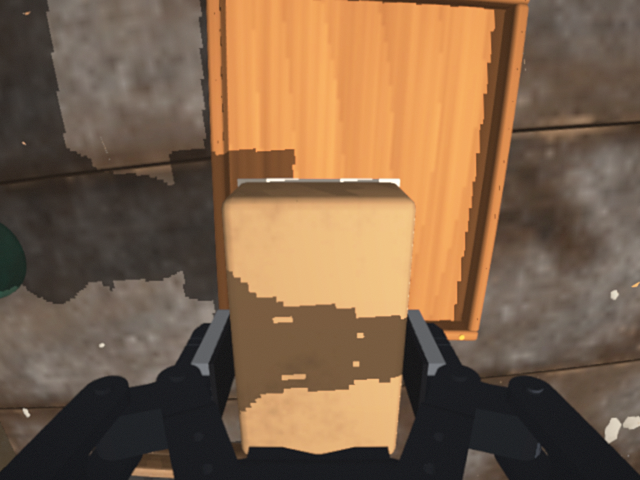

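Cork hangs level over the tray, left finger inside the left wall (inner wall ≈ x 228 lower). Lower and release gently.

Request:
pendant(offsets={"moves": [[0, -0.02, 0.6, 0, 0.5], [0, 0, 0.6, 0, 0.5], [0, 0, 0.4, 0, 0.5], [0, 0, 0.2, 0, 0.5], [0, 0, 0.1, 0, 0.5], [0, 0, 0.02, 0, 0.5], [0, 0, 0, 0, 0.5], [0, 0, 0, 0, 0.5]]})

```text
t: 22.2
eef_pos: [0.5126, -0.3034, 0.0237]
tool_rot: [0.001, 0.047, 0.999, -0.0]
contact_force: [0.1, -0.2, -0.2]
gripper_width: 0.716
grasp_force: 55.0
```

Request:
pendant(offsets={"moves": [[0, 0, 0, 0, 0.79], [0, 0, 0, 0, 0.79], [0, 0, 0, 0, 0.79]]})

```text
t: 22.5
eef_pos: [0.512, -0.3032, 0.023]
tool_rot: [0.0, 0.047, 0.999, -0.0]
contact_force: [-0.8, 0.2, -0.5]
gripper_width: 0.792
grasp_force: 0.0
```

Request:
pendant(offsets={"moves": [[0, 0, -0.4, 0, 0.79], [0, 0, -0.8, 0, 0.79], [0, 0, -0.8, 0, 0.6], [0, 0, -0.6, 0, 0.6], [0, 0, 0, 0, 0.6], [0, 0, 0, 0, 0.6]]})

```text
t: 23.1
eef_pos: [0.5121, -0.3032, 0.1534]
tool_rot: [0.001, 0.047, 0.999, -0.0]
contact_force: [0.2, 0.1, -0.4]
gripper_width: 0.6
grasp_force: 0.0
```

```bash
python3 go.py .4384,-.01,.13,1.4794
```

```text
now [ 0.5121 -0.3032  0.1534] yaw 1.476 t 23.1 w 0.6 q7 2.03
.4384,-.01,.13,1.4794 shift [0.1012 0.2849 0.0231] turn -0.003
   shift after turn [np.float64(0.1002), np.float64(0.2853), np.float64(0.0231)]
```

Scaled: 0.036 m is 0.72, 0.003 m is 0.06, -0.003 rad / 4 = -0.0008.

Request:
pendant(offsets={"moves": [[0.24, 0.7, 0.04, -0.0008, 0.6], [0.24, 0.7, 0.06, 0, 0.6], [0.24, 0.7, 0.06, 0, 0.6], [0.26, 0.72, 0.06, 0, 0.6], [0.26, 0.72, 0.06, 0, 0.6], [0.26, 0.72, 0.06, 0, 0.6], [0.26, 0.72, 0.06, 0, 0.6], [0.24, 0.72, 0.06, 0, 0.6], [0, 0, 0, 0, 0.6], [0, 0, 0, 0, 0.6], [0, 0, 0, 0, 0.6]]})

```text
t: 24.2
eef_pos: [0.4383, -0.0112, 0.1292]
tool_rot: [-0.001, 0.047, 0.999, -0.0]
contact_force: [0.4, -1.1, -0.5]
gripper_width: 0.599
grasp_force: 0.0
```

```bash
python3 go.py .4384,-.01,.01,1.4794
```

```text
now [ 0.4383 -0.0112  0.1292] yaw 1.478 t 24.2 w 0.599 q7 1.41
.4384,-.01,.01,1.4794 shift [-1.000e-04  1.300e-03  1.192e-01] turn -0.002
   shift after turn [np.float64(-0.0001), np.float64(0.0013), np.float64(0.1192)]
```

The rows are not in the units I measure in: shifts go in shares of 50 mm and turns go in shares of 4 rad. I convert before sending: 0.04 m is 0.8, 0.025 m is 0.5.

Request:
pendant(offsets={"moves": [[0, 0.02, 0.8, 0, 0.6], [0, 0, 0.8, 0, 0.6], [0, 0, 0.5, 0, 0.6], [0, 0, 0.24, 0, 0.6], [0, 0, 0, 0, 0.6], [0, 0, 0, 0, 0.2], [0, 0, 0, 0, 0.2], [0, 0, 0, 0, 0.2], [0, 0, 0, 0, 0.2], [0, 0, 0, 0, 0.2]]}, squeeze=40)

```text
t: 25.2
eef_pos: [0.4395, -0.0091, 0.0137]
tool_rot: [0.001, 0.046, 0.999, 0.0]
contact_force: [-0.8, 0.1, 7.9]
gripper_width: 0.383
grasp_force: 41.6
```

Request:
pendant(offsets={"moves": [[0, 0, -0.4, 0, 0.2], [0, 0, -0.8, 0, 0.2], [0, 0, -0.8, 0, 0.2], [0, 0, -0.4, 0, 0.2], [0, 0, 0, 0, 0.2], [0, 0, 0, 0, 0.2]]})

```text
t: 25.8
eef_pos: [0.4386, -0.009, 0.1329]
tool_rot: [0.001, 0.046, 0.999, 0.0]
contact_force: [-0.4, -0.7, -1.1]
gripper_width: 0.39
grasp_force: 40.6
```

```bash
python3 go.py .4235,-.2349,.12,1.476
```

```text
now [ 0.4386 -0.009   0.1329] yaw 1.479 t 25.8 w 0.39 q7 1.41
.4235,-.2349,.12,1.476 shift [-0.0056 -0.2264  0.0128] turn 0.003
   shift after turn [np.float64(-0.0064), np.float64(-0.2263), np.float64(0.0128)]
```

Scaled: -0.033 m is -0.66, -0.032 m is -0.64, 0.003 rad / 4 = 0.0008.

Request:
pendant(offsets={"moves": [[-0.02, -0.64, 0.02, 0.0008, 0.2], [-0.02, -0.64, 0.04, 0, 0.2], [-0.02, -0.64, 0.04, 0, 0.2], [-0.02, -0.64, 0.04, 0, 0.2], [-0.02, -0.66, 0.04, 0, 0.2], [-0.02, -0.66, 0.04, 0, 0.2], [0, -0.64, 0.04, 0, 0.2], [0, 0, 0, 0, 0.2], [0, 0, 0, 0, 0.2], [0, 0, 0, 0, 0.2]]})

```text
t: 26.8
eef_pos: [0.4228, -0.2334, 0.1187]
tool_rot: [-0.001, 0.047, 0.999, 0.001]
contact_force: [0.4, 0.7, 0.5]
gripper_width: 0.389
grasp_force: 40.6
```

```bash
python3 go.py .4235,-.2349,.0205,1.476
```

Run:
```python
from h import *
t=read_camera('wrist');cv2.imwrite('pics/w6.png',t)
```

```text
now [ 0.4228 -0.2334  0.1187] yaw 1.477 t 26.8 w 0.389 q7 1.98
.4235,-.2349,.0205,1.476 shift [-0.001  -0.0015  0.0982] turn 0.001
   shift after turn [np.float64(-0.001), np.float64(-0.0015), np.float64(0.0982)]
```

View pics/w6.png

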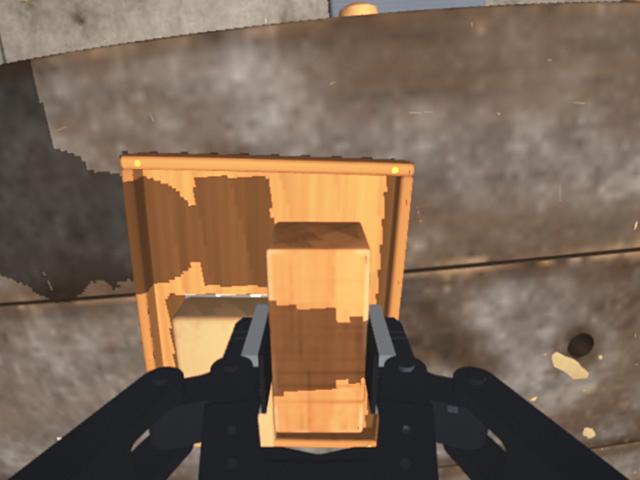

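Cork sits in the tray (near edge ≈ row 297, right side hidden by the finger); the brown offcut is to its right with a gap. Lower and release.

Scaled: 0.03 m is 0.6, 0.02 m is 0.4.

Request:
pendant(offsets={"moves": [[-0.02, -0.02, 0.6, 0, 0.2], [0, 0, 0.6, 0, 0.2], [0, 0, 0.4, 0, 0.2], [0, 0, 0.24, 0, 0.2], [0, 0, 0.1, 0, 0.2], [0, 0, 0, 0, 0.2], [0, 0, 0, 0, 0.2]]})

```text
t: 27.55
eef_pos: [0.4248, -0.2359, 0.0234]
tool_rot: [0.001, 0.047, 0.999, -0.0]
contact_force: [0.2, -0.8, -0.7]
gripper_width: 0.391
grasp_force: 40.6
```

Request:
pendant(offsets={"moves": [[0, 0, 0, 0, 0.46], [0, 0, 0, 0, 0.46], [0, 0, 0, 0, 0.46]]})

```text
t: 27.85
eef_pos: [0.4245, -0.2359, 0.0232]
tool_rot: [0.0, 0.047, 0.999, -0.0]
contact_force: [-0.1, 0.5, -0.5]
gripper_width: 0.461
grasp_force: 0.0
```

Request:
pendant(offsets={"moves": [[0, 0, -0.4, 0, 0.46], [0, 0, -0.8, 0, 0.46], [0, 0, -0.8, 0, 0.35], [0, 0, -0.8, 0, 0.35], [0, 0, 0, 0, 0.35], [0, 0, 0, 0, 0.35]]})

```text
t: 28.45
eef_pos: [0.4247, -0.2359, 0.1636]
tool_rot: [0.001, 0.047, 0.999, -0.0]
contact_force: [-0.6, -0.2, -1.3]
gripper_width: 0.349
grasp_force: 0.0
```

```bash
python3 go.py .433,.0914,.16,1.476
```

```text
now [ 0.4247 -0.2359  0.1636] yaw 1.476 t 28.4 w 0.349 q7 1.95
.433,.0914,.16,1.476 shift [0.0227 0.3266 0.0034] turn 0.0
   shift after turn [np.float64(0.0227), np.float64(0.3266), np.float64(0.0034)]
```

Scaled: 0.037 m is 0.74, 0.036 m is 0.72.

Request:
pendant(offsets={"moves": [[0, 0.72, 0, 0, 0.35], [0, 0.72, 0, 0, 0.35], [0, 0.72, 0, 0, 0.35], [0, 0.72, 0, 0, 0.35], [0.08, 0.72, 0, 0, 0.35], [0.1, 0.72, 0, 0, 0.35], [0.1, 0.74, 0, 0, 0.35], [0.08, 0.74, 0, 0, 0.35], [0.1, 0.72, 0, 0, 0.35], [0, 0, 0, 0, 0.35], [0, 0, 0, 0, 0.35], [0, 0, 0, 0, 0.35]]})

```text
t: 29.65
eef_pos: [0.4315, 0.0896, 0.1617]
tool_rot: [-0.001, 0.048, 0.999, -0.001]
contact_force: [-0.5, 0.2, -0.3]
gripper_width: 0.349
grasp_force: 0.0
```

```bash
python3 go.py .433,.0914,.024,1.476
```

Run:
```python
from h import *
o=get_obs();im=read_camera('wrist');iv=view('wrist',o)
for p in proj([[.4328,.0916,.06],[.433,.0913,.01]],iv): cv2.circle(im,tuple(int(v) for v in p),4,(0,0,255),1)
cv2.imwrite('pics/w7.png',im)
```

```text
now [0.4315 0.0896 0.1617] yaw 1.475 t 29.6 w 0.349 q7 1.15
.433,.0914,.024,1.476 shift [-0.0016  0.0021  0.1377] turn -0.001
   shift after turn [np.float64(-0.0016), np.float64(0.0021), np.float64(0.1377)]
```

View pics/w7.png

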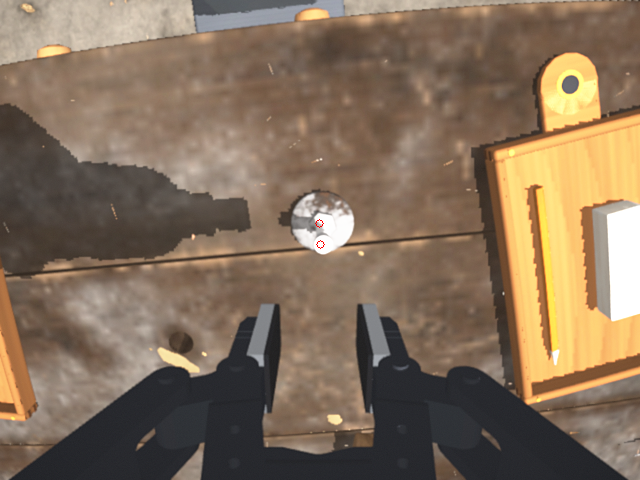

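Bolt's shank top (321,244) matches the measurement; pencil and pale offcut both lie flat in the narrow tray at right. Grip the shank.

Scaled: 0.04 m is 0.8, 0.035 m is 0.7.

Request:
pendant(offsets={"moves": [[-0.02, 0.02, 0.8, 0, 0.35], [0, 0, 0.8, 0, 0.35], [0, 0, 0.7, 0, 0.35], [0, 0, 0.44, 0, 0.35], [0, 0, 0, 0, 0.35], [0, 0, 0, 0, 0.35], [0, 0, 0, 0, 0], [0, 0, 0, 0, 0], [0, 0, 0, 0, 0], [0, 0, 0, 0, 0], [0, 0, 0, 0, 0]]}, squeeze=40)

```text
t: 30.8
eef_pos: [0.4343, 0.092, 0.0269]
tool_rot: [0.001, 0.048, 0.999, 0.0]
contact_force: [-0.8, -0.9, 8.0]
gripper_width: 0.097
grasp_force: 39.5
```

Request:
pendant(offsets={"moves": [[0, 0, -0.4, 0, 0], [0, 0, -0.8, 0, 0], [0, 0, -0.8, 0, 0], [0, 0, -0.6, 0, 0], [0, 0, 0, 0, 0], [0, 0, 0, 0, 0]]})

```text
t: 31.4
eef_pos: [0.4332, 0.0919, 0.1562]
tool_rot: [0.001, 0.047, 0.999, 0.0]
contact_force: [-0.3, 0.5, -2.5]
gripper_width: 0.098
grasp_force: 39.4
```

```bash
python3 go.py .5295,-.2299,.14,1.476
```

```text
now [0.4332 0.0919 0.1562] yaw 1.476 t 31.4 w 0.098 q7 1.15
.5295,-.2299,.14,1.476 shift [-0.1262 -0.3113  0.0161] turn 0.0
   shift after turn [np.float64(-0.1263), np.float64(-0.3113), np.float64(0.0161)]
```

Scaled: -0.032 m is -0.64, -0.031 m is -0.62.

Request:
pendant(offsets={"moves": [[-0.24, -0.62, 0.02, 0, 0], [-0.24, -0.62, 0.02, 0, 0], [-0.24, -0.62, 0.02, 0, 0], [-0.26, -0.62, 0.02, 0, 0], [-0.26, -0.62, 0.04, 0, 0], [-0.26, -0.62, 0.04, 0, 0], [-0.26, -0.62, 0.04, 0, 0], [-0.26, -0.62, 0.04, 0, 0], [-0.26, -0.64, 0.04, 0, 0], [-0.24, -0.62, 0.04, 0, 0], [0, 0, 0, 0, 0], [0, 0, 0, 0, 0], [0, 0, 0, 0, 0]]})

```text
t: 32.7
eef_pos: [0.5283, -0.2282, 0.1383]
tool_rot: [-0.001, 0.047, 0.999, 0.001]
contact_force: [0.2, 0.0, -1.6]
gripper_width: 0.096
grasp_force: 39.4
```

```bash
python3 go.py .5295,-.2299,.0335,1.476
```

Run:
```python
from h import *
t=read_camera('wrist');cv2.imwrite('pics/w8.png',t)
```

```text
now [ 0.5283 -0.2282  0.1383] yaw 1.477 t 32.7 w 0.096 q7 1.89
.5295,-.2299,.0335,1.476 shift [-0.0016 -0.0017  0.1048] turn 0.001
   shift after turn [np.float64(-0.0016), np.float64(-0.0017), np.float64(0.1048)]
```

View pics/w8.png

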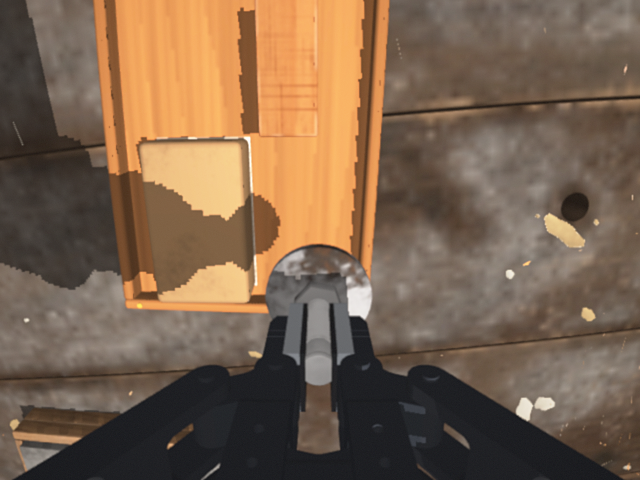

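Cork and brown offcut lie flat in the wide tray; the disc hangs over the free corner at right. Lower and release.

Scaled: 0.03 m is 0.6, 0.025 m is 0.5.

Request:
pendant(offsets={"moves": [[-0.02, -0.02, 0.6, 0, 0], [0, 0, 0.6, 0, 0], [0, 0, 0.5, 0, 0], [0, 0, 0.26, 0, 0], [0, 0, 0.1, 0, 0], [0, 0, 0, 0, 0], [0, 0, 0, 0, 0]]})

```text
t: 33.45
eef_pos: [0.531, -0.2309, 0.0378]
tool_rot: [0.001, 0.047, 0.999, -0.0]
contact_force: [-0.4, -0.8, -1.6]
gripper_width: 0.095
grasp_force: 39.4
```

Request:
pendant(offsets={"moves": [[0, 0, 0.02, 0, 0], [0, 0, 0, 0, 0.22], [0, 0, 0, 0, 0.22], [0, 0, 0, 0, 0.22], [0, 0, 0, 0, 0.22]]})

```text
t: 33.95
eef_pos: [0.5303, -0.2308, 0.0359]
tool_rot: [0.0, 0.047, 0.999, -0.0]
contact_force: [-0.4, -0.7, 0.4]
gripper_width: 0.219
grasp_force: 0.0
```

Request:
pendant(offsets={"moves": [[0, 0, -0.4, 0, 0.25], [0, 0, -0.6, 0, 0.25], [0, 0, -0.8, 0, 0.25], [0, 0, -0.8, 0, 0.25], [-0.8, 0, -0.6, 0, 0.25], [-0.8, 0.4, -0.6, 0, 0.25], [-0.8, 0.8, 0, 0, 0.25], [-0.6, 0.8, 0, 0, 0.25], [0, 0.8, 0, 0, 0.25], [0, 0.8, 0, 0, 0.25], [0, 0.8, 0, 0, 0.25], [0, 0, 0, 0, 0.25]]})

```text
t: 35.15
eef_pos: [0.6927, -0.0217, 0.2229]
tool_rot: [-0.0, 0.042, 0.999, 0.003]
contact_force: [0.1, 1.2, 0.1]
gripper_width: 0.245
grasp_force: 0.0
```

Run:
```python
from h import *
t=read_camera('top');s=read_camera('scene')
a=np.zeros((600,800,3),np.uint8)
a[:280,:200]=cv2.resize(t[225:365,115:215],None,fx=2,fy=2)
a[:260,210:420]=cv2.resize(t[225:355,402:507],None,fx=2,fy=2)
a[285:285+270,:340]=cv2.resize(s[270:405,260:430],None,fx=2,fy=2)
a[285:285+120,350:350+240]=cv2.resize(s[155:215,185:305],None,fx=2,fy=2)
a[:180,430:670]=cv2.resize(t[140:230,225:345],None,fx=2,fy=2)
cv2.imwrite('pics/f.png',a)
```

```text
(no output)
```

View pics/f.png

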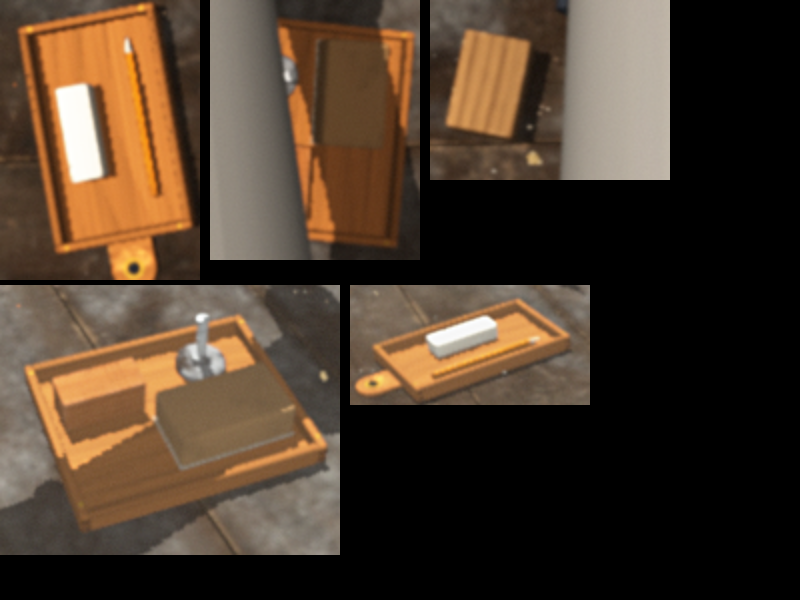

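All five things stand or lie flat inside their trays: pale offcut and pencil in the narrow one; brown offcut, cork and upright bolt in the wide one. The burl block has not moved.

Request:
pendant(offsets={"moves": [[0, 0, 0, 0, 0.25], [0, 0, 0, 0, 0.25], [0, 0, 0, 0, 0.25], [0, 0, 0, 0, 0.25]]}, quiet=true)

```text
ok
```

```bash
python3 -c "
from station import bot, read_camera, camera_info, get_obs
print(bot.hand_in())"
```

```text
the job is handed in; nothing more can be done
None
```

Both kits are made up and the job is handed in: the final camera check showed all five things flat and inside their trays and the burl block still in place, though the hand-in returned no verdict.

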